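# Close up the coffee grinder after cleaning

### The job

The coffee grinder has been brushed clean. Put its upper burr holder back into the throat, fully home with its two tabs down in their pockets, then swing the lock collar with the lever clockwise right up to its stop, so that the white line stands on the closed-padlock mark. Lay the cleaning brush flat in its fitted compartment of the wooden tray, bristles in the wide end, and leave the other things on the worktop where they are.

Things in the scene. Friction and masses are not known exactly. Their poses are not given: they have to be found in the camera images.
- grinder: Electric coffee grinder, fixed, left or right on the worktop, turned a little: 160 mm deep, 142 wide, 160 high to the flat deck of its round metal head. Origin: centre of its underside, below the throat axis; z up, its front (catch bin, round button) faces its -x. The bean hopper is off.
- throat (a point): Throat axis at deck height, 160 mm up; axes as the grinder's. The throat is a round well 69 mm across, 26 mm deep. On the deck round it two raised steel arcs (radius 36 to 44 mm, 5 mm high) leave two pockets about 32 mm wide, open upwards, at the grinder's +y and -y sides: the holder's tabs go down into them and rest on the deck.
- collar (a joint): Lock collar, a captive black ribbed ring on the deck round the throat, 108 mm outside, 92 inside, 12 high. Value in rad: 0 open, grows clockwise seen from above, stop at 1.222 = locked. Starts at 0 to 0.3, stays where left (friction 0.12 N m). At value q its lever points 250 degrees - q counterclockwise from the grinder's +x: front right when open, straight to the front when locked.
- collar_axis (a point): On the collar's turning axis at deck height; turns with the collar (axes equal the grinder's at value 0). Two inward lugs along its +x and -x, each 60 degrees long, reach in to radius 36 mm, 6.5 to 12 mm above the deck: open, the holder's tabs pass down between them; locked, they stand over the tabs with 2 mm play. They strike the tabs if the holder is not fully down.
- locked_mark (a point): Fixed mark on the deck, front left, 62 mm from the throat axis: short black bar with a closed-padlock sign. The white line on the ring (40 degrees clockwise of the lever) points at it when locked. A like bar with an open padlock, 70 degrees on towards the front right, is the open mark. Axes as the grinder's.
- lever_tab (a point): Moves with the collar: middle of the upright black thumb tab at the lever's end, 84 mm from the axis, 24 mm above the deck. The tab is 10 mm thick along the arc, 22 mm long radially, and reaches from 5 to 33 mm above the deck, just outside the head's edge. Axes as the grinder's at value 0, turning with the collar.
- burr_holder: Upper burr holder, loose, 0.18 kg: grey plastic ring 64 mm across, 22 high, foot narrowed to 58; two tabs along +y and -y, 20 mm wide, out to 42 mm from the axis, 4.5 thick, undersides 16 mm above the foot. Origin: centre of the foot, z up; starts upright. Fully home: on the throat axis, origin 16 mm below deck level, its y along the grinder's y, either way round.
- bail (a point): Middle of the crossbar of the holder's fixed steel bail, 49 mm above the foot: a bar along the holder's x, 59 mm long, 10 mm thick (along y), 10 mm tall; lift the holder by it, gripping across y. Axes as the holder's.
- brush: Cleaning brush, loose, 0.05 kg, lying flat, 170 mm long, 12 mm thick: wooden handle 14 mm wide from x = -70 to +55, steel ferrule, dark bristle head 28 mm wide from x = +68 to +100. Origin: underside of the handle near the balance point, a good place to grip; x points to the bristles, z up.
- brush_head (a point): Middle of the bristle head, 84 mm from the brush's origin along its +x. Axes as the brush's.
- tray: Fixed wooden accessory tray, 206 (x) x 144 (y) x 20 mm high, floor 6 mm thick, left or right on the worktop. Origin: centre of its underside. Its +y half has the brush compartment; the plain long compartment of its -y half holds a teaspoon, which belongs there.
- slot (a point): Where the brush's origin belongs: compartment floor, 6 mm above the worktop, at tray (-15, +25) mm; axes as the tray's. Along the tray's x, 14 mm deep: handle slot 24 mm wide from 78 mm behind this point to 46 ahead (+x), then a bay 40 mm wide for the bristles to 108 ahead. Round this point a finger recess to the floor, 56 mm (x) by 80 mm (y).
- tumbler: Bystander, loose: pink tumbler, 72 mm wide, 112 mm tall; origin at its foot.
- jam_jar: Bystander, loose: jam jar, 68 mm wide, 90 mm tall; origin at its foot.
- glasses: Bystander, loose: folded reading glasses, 44 x 142 x 18 mm; origin at the underside.
Not all that is in view belongs to the job. Leave any red look-alike of the burr_holder alone.

How it is judged (in metres and radians):
On the way, in this order (a step that is already met when the one before it is completed fails the run):
1. the burr holder is fully home in the throat, its tabs in the pockets (z of burr_holder in the frame of throat between -0.019 and -0.0135 m and horizontal distance between burr_holder and throat below 0.006 m and angle between burr_holder's own z axis and vertical below 0.07 rad and angle between the y axis of burr_holder and the y axis of throat, either way round below 0.3 rad), for 0.2 s.
2. with the holder home, the collar is turned to its locked mark (all of step 1 and value of joint collar above 1.15 rad), for 0.2 s.
At the end, for the whole second after the job is handed in: Holder home in the throat (6 mm of the axis, foot 13.5 to 19 mm below deck, upright within 4 degrees, tabs in pockets); collar within 0.07 rad of its locked stop; brush at rest, flat on its compartment floor (within 14 mm along, 9 mm across, 4 mm up), bristles in the bay (all of step 2 and x of brush in the frame of slot between -0.014 and 0.014 m and y of brush in the frame of slot between -0.009 and 0.009 m and z of brush in the frame of slot below 0.004 m and angle between brush's own z axis and vertical below 0.07 rad and x of brush_head in the frame of slot above 0.06 m and angle between the x axis of brush and the x axis of slot, either way round below 0.2 rad and linear speed of each of brush, burr_holder below 0.02 m/s); the robot touches nothing.
It fails at once if the tumbler is shifted by more than 30 mm (distance of tumbler from where it was at the start of the episode above 0.03 m).
It fails at once if the jam jar is shifted by more than 30 mm (distance of jam_jar from where it was at the start of the episode above 0.03 m).
It fails at once if the reading glasses are shifted by more than 30 mm (distance of glasses from where it was at the start of the episode above 0.03 m).
It also fails if it takes over 64 s, if anything falls off the work surface, if the arm or the gripper's body presses on something with over 40 N, if the wrist force passes 120 N, or if a joint passes its speed limit or range.

### The arm

A 6-joint arm with a two-finger parallel gripper is mounted at the origin on a cart in front of the work surface, level with it; the furniture and walls round the work are solid. World frame = base frame: x ahead of the robot, y to its left, z up, the work surface at z = 0. Lengths are in mm, angles in degrees, forces in N, time in s.
With the tool pointing down it reaches from about 375 to 975 mm from the base axis. Payload 3.8 kg.
Tool frame: the origin (TCP) lies midway between the tips of the shut fingers; the grasp point (between the pads) lies 19 mm behind it; z points along the fingers, y is the line along which they close (so a half turn about z gives the same grasp; the last joint's range is limited). The gripper opens to 85 mm and grips with 20 to 120 N. Pads are 22 mm wide; open, the fingers measure 114 mm over their backs; the gripper's body (76 mm by 85 mm) begins 54 mm behind the grasp point. The pads swing forward as they close: fully open they stand 13 mm farther back than shut.
Start: joints at [73.287, 15.12, 91.902, -0, 72.978, -2.114], TCP at [170.133, 653.202, 231.28] pointing down, gripper open.
Joint ranges: [-150.88, 150.88], [-54.13, 125.18], [17.81, 147.31], [-75.09, 255.09], [0, 152.58], [-146.25, 146.25]. Speed limits (degrees/s): [147.25, 147.25, 180, 180, 180, 180].

### API

Orientations are given as [roll, pitch, yaw] about the fixed x, y, z axes, in that order (R = Rz(yaw) Ry(pitch) Rx(roll)).
In Python, from station import robot gives the robot as it stands.
- The arm moves only by the tool servo_tool, never from a script. Its argument "steps" is text: rows parted by semicolons, each of 7 numbers parted by spaces: the turn, a rotation vector about the world's x, y, z scaled (see below), then the shift along the world's x, y, z scaled (see below), then the gripper command: -1 is shut, 1 is fully open, values between are in proportion. In form: rx ry rz x y z grip; .... A call has exactly 10 rows; each row is the pose to reach, as a shift and turn from the pose commanded when the call began, turning the shorter way round; what a row does not reach only later rows make up. The controller multiplies each number of a shift by 150 mm and each number of a turn by 180 degrees. A row lasts 1/10 s, in which the tool goes at most 50 mm and 8.59 degrees, less where a joint would pass 70% of its speed; a pose out of reach is approached as far as the arm can. A call with a number of a shift or a turn outside -1 to 1 is refused whole. A call with a gripper value outside its range is refused whole. The fingers move at their own pace and stop on an object; "force" is the grip in N (left out, the last holds). Time passes only in rows, so rows that repeat a pose let the fingers close, or fill a call up. It gives the time, the measured TCP pose, the force, the opening and the grip force at its end, in the units of the state.
- robot.get_state(): the state, without advancing time (a new reading comes with each control period).
- robot.capture(name): name is "scene" or "top" or "wrist"; returns the picture (384x512x3 uint8, blue, green, red); there is no depth.
- robot.calibration(name): a dict with "fov_y" (degrees; the focal length in pixels is half the picture's height over the tangent of half this angle, whatever the lens; pixels are square), "cx", "cy" (the principal point, pixels), "dist" ([k1, k2, p1, p2, k3] as OpenCV has them; the pictures are not rectified), "cam_to_world" (4x4, takes a point from camera to world coordinates). Camera axes: x right, y down, z forward; pixel columns grow to the right and rows downward; lengths in mm; the calibration is good to about 2 mm. A picture is of the moment at which its call begins: read the wrist's pose just before it. calibration takes no time and is no camera call; for the wrist camera it gives the pose at the moment of the call.
- robot.job_done(): hands the job in; it is judged then, once.
The state is a dict: "clock": time; "qpos": joint angles; "dq": joint speeds; "joint_torque": joint torques, N m; "eef_pos": TCP position; "tcp_rot": TCP orientation; "wrist_force": force on the tool from outside, world axes, zero at the start; "torque": the same for the moment, N m; "gripper_width": finger opening in mm; "finger_force": force on a finger pad.
Only numpy, scipy, OpenCV 4.12 (cv2) and the standard library are available. Lean on these libraries where they do the work, as an engineer would, in place of code of your own. Each camera call takes 0.05 s, during which the arm holds its last target. There are 200 camera calls.

## Working session

There is one attempt and no reset: what is moved stays moved. The work goes in short steps, Python scripts to look and compute and a tool call to move; the robot and the scene stay as the last step left them, time stands still between calls to the robot, and variables do not carry over. Pictures are saved under pics/ and viewed, at most 10 in all, crops included, and the job is handed in when it is done.

Besides the shell and the picture viewer there is one more tool, called after "Call:" in YAML: its name, and indented under it one key for each argument. servo_tool: Moves the arm, as the interface text tells. Its arguments: {"type":"object","properties":{"steps":{"type":"string"},"force":{"type":"number"}},"required":["steps"]}

```bash
mkdir -p pics; cat > h.py <<'E'
import numpy as np, cv2
from station import robot
def save(n,f):
    c=robot.calibration(n); im=robot.capture(n); cv2.imwrite('pics/'+f+'.png',im)
    import json; json.dump({k:(np.array(v).tolist()) for k,v in c.items()},open('pics/'+f+'.json','w')); return im
def cal(f):
    import json; c=json.load(open('pics/'+f+'.json')); fl=192/np.tan(np.radians(c['fov_y'])/2)
    return np.array([[fl,0,c['cx']],[0,fl,c['cy']],[0,0,1]]),np.array(c['dist'],float),np.array(c['cam_to_world'])
def px(f,u,v,z):
    K,d,T=cal(f); p=cv2.undistortPoints(np.array([[[u,v]]],float),K,d)[0,0]
    r=T[:3,:3]@[p[0],p[1],1]; o=T[:3,3]; return (o+r*(z-o[2])/r[2]).round(1)
def proj(f,P):
    K,d,T=cal(f); R=T[:3,:3].T; return cv2.projectPoints(np.array(P,float).reshape(-1,1,3),cv2.Rodrigues(R)[0],-R@T[:3,3],K,d)[0][:,0].round(1)
def crop(f,x0,y0,x1,y1,s,o):
    im=cv2.imread('pics/'+f+'.png')[y0:y1,x0:x1]; cv2.imwrite('pics/'+o+'.png',cv2.resize(im,None,fx=s,fy=s,interpolation=cv2.INTER_CUBIC))
E
python3 - <<'E'
from h import *
a=save('top','top0'); b=save('scene','scene0')
cv2.imwrite('pics/top0b.png',cv2.resize(a,(800,600),interpolation=cv2.INTER_CUBIC))
print(robot.get_state()); print(cal('top0'))
E
```

```text
{'clock': 0.1, 'qpos': array([ 7.32870443e+01,  1.51651053e+01,  9.19762407e+01,  8.45501049e-04,
        7.29767552e+01, -2.11485749e+00]), 'dq': array([ 0.10209308, -0.06645296, -0.2114221 ,  0.04705813, -0.0168414 ,
        0.09237541]), 'joint_torque': array([ 1.23120581e-04, -5.16702461e+01, -3.68591881e+01, -9.88206466e-05,
        6.12196309e-03, -3.75627678e-06]), 'eef_pos': array([169.93393403, 652.55685624, 230.05692592]), 'tcp_rot': array([-1.79882009e+02, -5.16566078e-03,  1.65401648e+02]), 'wrist_force': array([-0.87599639,  0.47624157, -0.01345853]), 'torque': array([0.04245201, 0.01353905, 0.03477648]), 'finger_force': 0.0, 'gripper_width': 85.27016790584075}
(array([[494.92129917,   0.        , 258.78816377],
       [  0.        , 494.92129917, 186.15461267],
       [  0.        ,   0.        ,   1.        ]]), array([-0.06078767,  0.        ,  0.        ,  0.        ,  0.        ]), array([[ 1.35718765e-03, -9.93655880e-01,  1.12455104e-01,
         4.20713360e+02],
       [-9.99986580e-01, -7.86317874e-04,  5.12062179e-03,
        -5.96789011e+01],
       [-4.99971049e-03, -1.12460545e-01, -9.93643613e-01,
         1.52898964e+03],
       [ 0.00000000e+00,  0.00000000e+00,  0.00000000e+00,
         1.00000000e+00]]))
```

View pics/top0b.png

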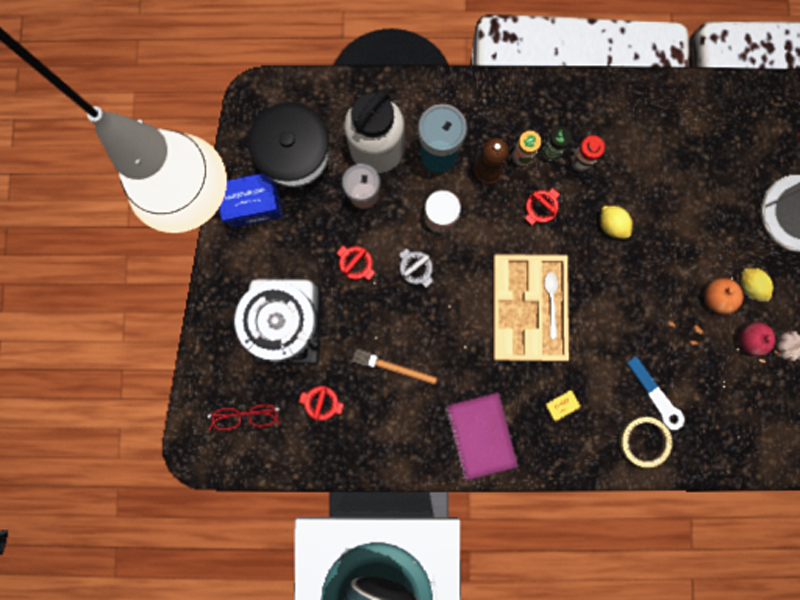

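View pics/scene0.png

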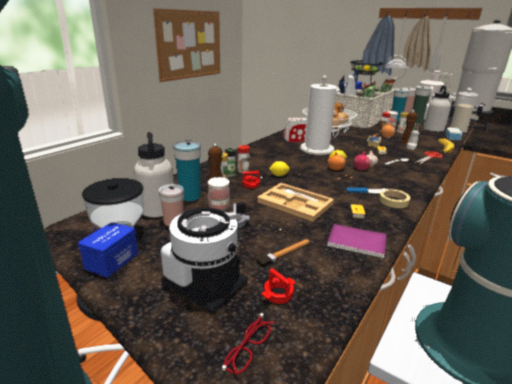

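The top view (800-px scale) shows the grinder at (277,320), the tray at (531,307) and the brush with its bristles at (365,357) and handle end at (436,381). There are four holder candidates: grey at (416,267), and red at (355,263), (322,403) and (543,206). Only the grey one fits the description. I'll check it in an enlarged crop.

```bash
python3 - <<'E'
from h import *
crop('top0',140,150,370,256,3.45,'c1')
for n,u,v,z in [('grinder',277,320,160),('holder',416,267,45),('brushhead',362,357,6),('brushend',436,381,6),('tray',531,307,20),('glassL',210,419,5),('glassR',277,410,5),('tumbler',361,180,112),('jar',442,208,90)]: print(n,px('top0',u*.64,v*.64,z))
E
```

```text
grinder [523.3 173.8 160. ]
holder [635.2 -74.5  45. ]
brushhead [462.2  31.2   6. ]
brushend [ 415.6 -114.     6. ]
tray [ 559.9 -300.3   20. ]
glassL [340.1 328.8   5. ]
glassR [358.4 197.1   5. ]
tumbler [790.5  29.3 112. ]
jar [ 741.8 -123.5   90. ]
```

View pics/c1.png

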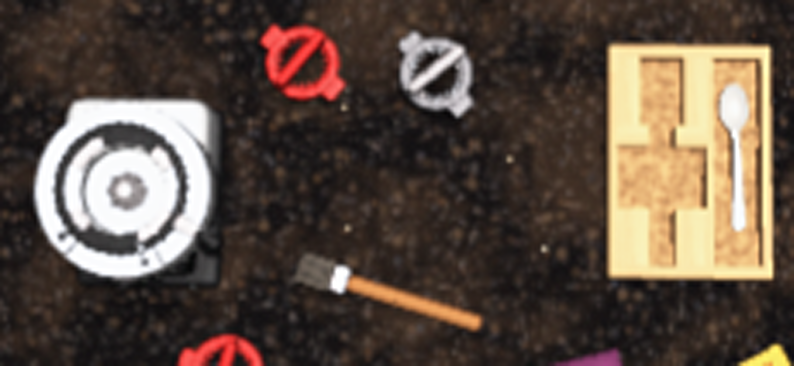

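The crop confirms the grey holder at c1 (436,73), with its bail running diagonally and its tabs at (409,42) and (462,105). The grinder's mark bars are at (67,238) and (147,255), so its yaw is about -12°. I'll approach the grinder first for a wrist view.

Call:
servo_tool:
  steps: "0 0 0 0.2 -0.2 0.3 1;0 0 0 0.4 -0.4 0.5 1;0 0 0 0.6 -0.7 0.7 1;0 0 0 0.6 -1 0.8 1;0 0 0 0.6 -1 0.8 1;0 0 0 0.6 -1 0.8 1;0 0 0 0.6 -1 0.8 1;0 0 0 0.6 -1 0.8 1;0 0 0 0.6 -1 0.8 1;0 0 0 0.6 -1 0.8 1"

```text
clock: 1.1
eef_pos: [259.5, 503.8, 349.9]
tcp_rot: [-179.9, -0.0, 165.5]
wrist_force: [-0.2, -0.1, -0.1]
gripper_width: 85.9
finger_force: 0.0
```

Call:
servo_tool:
  steps: "0 0 0 0.8 -1 0 1;0 0 0 0.8 -1 0 1;0 0 0 0.8 -1 0 1;0 0 0 0.8 -1 0 1;0 0 0 0.8 -1 0 1;0 0 0 0.8 -1 0 1;0 0 0 0.8 -1 0 1;0 0 0 0.8 -1 0 1;0 0 0 0.8 -1 0 1;0 0 0 0.8 -1 0 1"

```text
clock: 2.1
eef_pos: [379.6, 354.0, 351.2]
tcp_rot: [-180.0, -0.0, 165.5]
wrist_force: [0.1, -0.1, 0.8]
gripper_width: 85.4
finger_force: 0.0
```

Call:
servo_tool:
  steps: "0 0 0 0.8 -1 0 1;0 0 0 0.8 -1 0 1;0 0 0 0.8 -1 0 1;0 0 0 0.8 -1 0 1;0 0 0 0.8 -1 0 1;0 0 0 0.8 -1 0 1;0 0 0 0.8 -1 0 1;0 0 0 0.8 -1 0 1;0 0 0 0.8 -1 0 1;0 0 0 0.8 -1 0 1"

```text
clock: 3.1
eef_pos: [499.6, 204.0, 351.4]
tcp_rot: [180.0, 0.0, 165.5]
wrist_force: [-0.4, -0.4, -0.2]
gripper_width: 85.4
finger_force: 0.0
```

```bash
python3 - <<'E'
from h import *
a=save('wrist','w1'); K,d,T=cal('w1'); s=robot.get_state(); print(s['clock'],s['eef_pos'],s['tcp_rot'],T.round(2),K)
print(proj('w1',[[523,174,160],[635,-75,45]]))
E
```

```text
3.15 [499.72823295 203.88449669 351.40484311] [1.79992377e+02 7.99064279e-03 1.65477257e+02] [[ 2.5000e-01  9.3000e-01  2.9000e-01  4.2645e+02]
 [ 9.7000e-01 -2.4000e-01 -7.0000e-02  2.2321e+02]
 [-0.0000e+00  3.0000e-01 -9.6000e-01  4.9386e+02]
 [ 0.0000e+00  0.0000e+00  0.0000e+00  1.0000e+00]] [[304.07581064   0.         254.94406289]
 [  0.         304.07581064 193.6583922 ]
 [  0.           0.           1.        ]]
[[234.7 195.8]
 [116.  270.9]]
```

View pics/w1.png

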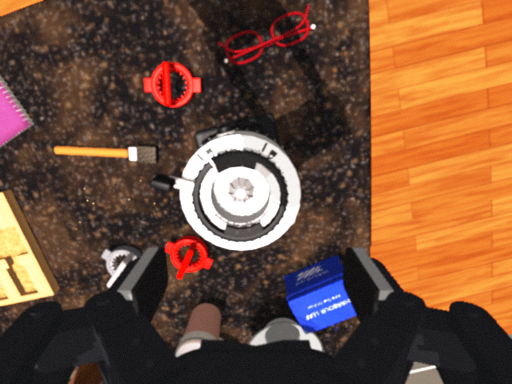

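The wrist view shows the grinder ring centred near (241,192), the lever tab at (163,182), the grey holder at (122,262) and the brush at (55–157,152). I'll enlarge the head for an exact pose.

```bash
python3 - <<'E'
from h import *
crop('w1',150,122,310,256,4.45,'c2')
E
```

```text
(no output)
```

View pics/c2.png

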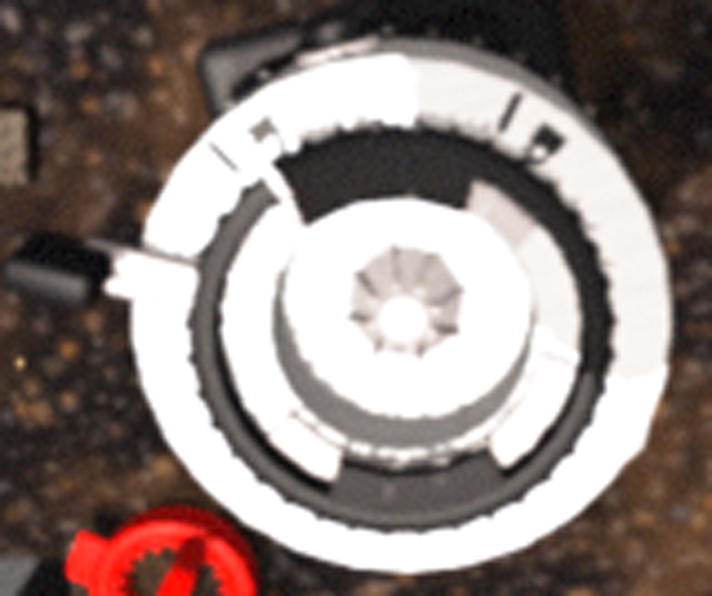

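The enlarged crop shows these features:
- Collar outer edge: left 190, right 611, top 118, bottom 530.
- Mark bars: open at (222,155), locked at (511,111).
- White line at (280,185), next to the open mark.
- Lever tab: at (45,265).

```bash
python3 - <<'E'
from h import *
from scipy.optimize import least_squares
f=lambda u,v,z:px('w1',150+u/4.45,122+v/4.45,z)
E=np.array([f(190,310,171),f(611,320,171),f(415,530,170),f(400,118,171),f(255,462,171),f(558,467,171)])
r=least_squares(lambda p:np.hypot(*(E[:,:2]-p[:2]).T)-p[2],[523,174,54]);print('collar',r.x,r.fun)
H=np.array([f(130,310,160),f(672,320,160),f(402,572,160),f(402,52,160)])
r2=least_squares(lambda p:np.hypot(*(H[:,:2]-p[:2]).T)-p[2],[523,174,70]);print('head',r2.x,r2.fun)
c=r.x[:2]
# throat well rim z160 r 34.5 & arcs
W=np.array([f(222,310,165),f(580,330,165)]);print('arcs',W)
for n,u,v,z in [('open',222,155,160),('lock',511,111,160),('line',285,200,172),('lever',50,262,193)]:
    d=f(u,v,z)[:2]-c; print(n,np.hypot(*d),np.degrees(np.arctan2(d[1],d[0]))%360)
g=lambda u,v,z:px('w1',u,v,z)
print('brush end',g(55,150,6),'bristle tip',g(157,154.5,6),'holder bail guess',g(122,268,49))
E
```

```text
collar [522.83465891 181.55776454  53.4061718 ] [ 0.0332218  -1.18049906  1.3500569   0.77412022 -1.26289398  0.28599412]
head [524.38499718 180.08560334  70.29457949] [-0.14196248 -0.14299375  0.13555538  0.14940084]
arcs [[507.  137.9 165. ]
 [535.  224.8 165. ]]
open 62.42085480705304 211.65402543578224
lock 60.52409320256266 139.0816599531949
line 44.399046542881344 204.70691041652353
lever 83.72691067249893 238.59027290288213
brush end [ 417.6 -114.2    6. ] bristle tip [468.3  47.9   6. ] holder bail guess [630.4 -60.2  49. ]
```

Call:
servo_tool:
  steps: "0 0 -0.19 0.42 -0.93 -0.4 1;0 0 -0.19 0.42 -0.93 -0.4 1;0 0 -0.19 0.42 -0.93 -0.4 1;0 0 -0.19 0.42 -0.93 -0.4 1;0 0 -0.19 0.42 -0.93 -0.4 1;0 0 -0.19 0.42 -0.93 -0.4 1;0 0 -0.19 0.42 -0.93 -0.4 1;0 0 -0.19 0.42 -0.93 -0.4 1;0 0 -0.19 0.42 -0.93 -0.4 1;0 0 -0.19 0.42 -0.93 -0.4 1"

```text
clock: 4.15
eef_pos: [563.1, 64.4, 291.8]
tcp_rot: [180.0, 0.0, 131.3]
wrist_force: [0.1, -0.4, 0.0]
gripper_width: 85.5
finger_force: 0.0
```

Call:
servo_tool:
  steps: "0 0 0 0.42 -0.9 -0.5 1;0 0 0 0.42 -0.9 -0.5 1;0 0 0 0.42 -0.9 -0.5 1;0 0 0 0.42 -0.9 -0.5 1;0 0 0 0.42 -0.9 -0.5 1;0 0 0 0.42 -0.9 -0.5 1;0 0 0 0.42 -0.9 -0.5 1;0 0 0 0.42 -0.9 -0.5 1;0 0 0 0.42 -0.9 -0.5 1;0 0 0 0.42 -0.9 -0.5 1"

```text
clock: 5.15
eef_pos: [626.2, -70.6, 217.0]
tcp_rot: [180.0, 0.0, 131.3]
wrist_force: [0.3, 0.0, -0.1]
gripper_width: 85.9
finger_force: 0.0
```

```bash
python3 - <<'E'
from h import *
a=save('wrist','w2'); s=robot.get_state(); print(s['clock'],s['eef_pos'],s['tcp_rot'])
cv2.imwrite('pics/w2b.png',cv2.resize(a,(800,600),interpolation=cv2.INTER_CUBIC))
E
```

```text
5.2 [626.18060829 -70.70969849 216.844798  ] [1.79970807e+02 3.26903049e-02 1.31250863e+02]
```

View pics/w2b.png

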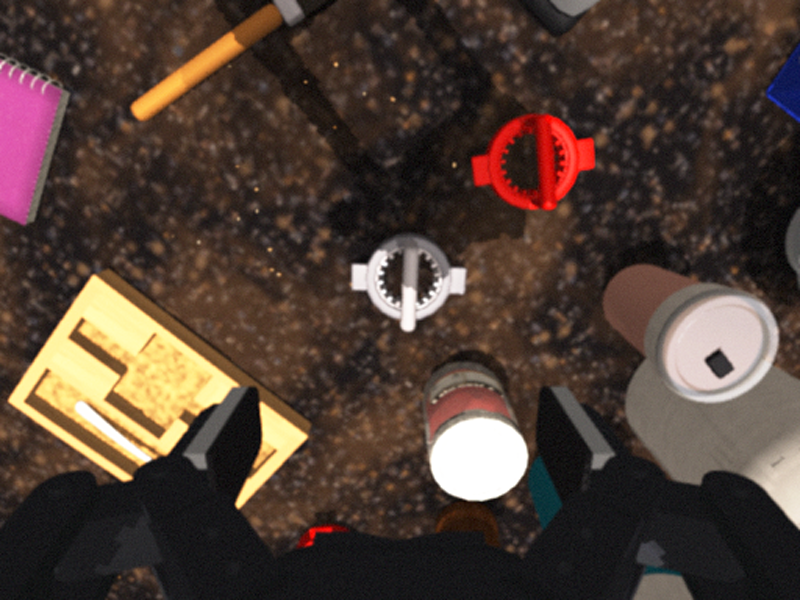

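The grey holder's ring is centred near (409,279) in the 800 px view. Its tabs are at (359,277) and (459,281), and its bail runs from (411,245) to (408,327). The tray and the jam jar are also visible.

```bash
python3 - <<'E'
from h import *
f=lambda u,v,z:px('w2',u*.64,v*.64,z)
A,B=f(411,245,54),f(408,327,54); print('bail',A,B,(A+B)/2,np.hypot(*(A-B)[:2]))
C,D=f(352,278,18),f(466,282,18); print('tabs',C,D,(C+D)/2,np.hypot(*(C-D)[:2]),np.degrees(np.arctan2(*(D-C)[1::-1])))
print('jar',f(478,455,90),'tum',f(712,346,112))
for n,u,v in [('corner near',102,272),('right',308,436),('left',10,400)]: print(n,f(u,v,20))
E
```

```text
bail [619.1 -49.9  54. ] [655.3 -93.5  54. ] [637.2 -71.7  54. ] 56.669215628946155
tabs [ 607.8 -101.5   18. ] [673.4 -47.9  18. ] [640.6 -74.7  18. ] 84.71316308579206 39.25133658271223
jar [ 741.1 -121.1   90. ] tum [779.5  28.  112. ]
corner near [ 463.5 -220.9   20. ]
right [ 665.8 -228.3   20. ]
left [ 459.2 -369.3   20. ]
```

Call:
servo_tool:
  steps: "0 0 -0.009 0.085 -0.015 -0.3 1;0 0 -0.009 0.085 -0.015 -0.6 1;0 0 -0.009 0.085 -0.015 -0.8 1;0 0 -0.009 0.085 -0.015 -0.9 1;0 0 -0.009 0.085 -0.015 -1 1;0 0 -0.009 0.085 -0.015 -1 1;0 0 -0.009 0.085 -0.015 -1 1;0 0 -0.009 0.085 -0.015 -1 1;0 0 -0.009 0.085 -0.015 -1 1;0 0 -0.009 0.085 -0.015 -1 1"

```text
clock: 6.2
eef_pos: [639.8, -73.7, 67.6]
tcp_rot: [179.9, 0.1, 129.6]
wrist_force: [-0.2, 0.5, -0.2]
gripper_width: 85.4
finger_force: 0.0
```

Call:
servo_tool:
  steps: "0 0 0 0 0 -0.12 1;0 0 0 0 0 -0.24 1;0 0 0 0 0 -0.24 1;0 0 0 0 0 -0.24 -1;0 0 0 0 0 -0.24 -1;0 0 0 0 0 -0.24 -1;0 0 0 0 0 -0.24 -1;0 0 0 0 0 -0.24 -1;0 0 0 0 0 -0.24 -1;0 0 0 0 0 -0.24 -1"
  force: 60

```text
clock: 7.2
eef_pos: [639.3, -73.6, 30.9]
tcp_rot: [180.0, 0.0, 129.6]
wrist_force: [-0.5, 0.2, 3.2]
gripper_width: 8.3
finger_force: 58.6
```

Call:
servo_tool:
  steps: "0 0 0 0 0 0.15 -1;0 0 0 0 0 0.35 -1;0 0 0 0 0 0.6 -1;0 0 0 0 0 0.8 -1;0 0 0 0 0 1 -1;0 0 0 0 0 1 -1;0 0 0 0 0 1 -1;0 0 0 0 0 1 -1;0 0 0 0 0 1 -1;0 0 0 0 0 1 -1"

```text
clock: 8.2
eef_pos: [637.8, -73.4, 178.2]
tcp_rot: [-179.9, -0.1, 129.6]
wrist_force: [0.0, -0.3, -1.7]
gripper_width: 9.0
finger_force: 58.7
```

Call:
servo_tool:
  steps: "0 0 0.04 -0.05 0.15 0.2 -1;0 0 0.08 -0.1 0.3 0.4 -1;0 0 0.12 -0.2 0.45 0.53 -1;0 0 0.16 -0.3 0.6 0.53 -1;0 0 0.2 -0.4 0.8 0.53 -1;0 0 0.24 -0.4 0.9 0.53 -1;0 0 0.276 -0.4 0.9 0.53 -1;0 0 0.276 -0.4 0.9 0.53 -1;0 0 0.276 -0.4 0.9 0.53 -1;0 0 0.276 -0.4 0.9 0.53 -1"

```text
clock: 9.2
eef_pos: [578.8, 61.1, 259.4]
tcp_rot: [-180.0, -0.0, 179.1]
wrist_force: [-0.9, 0.5, -2.3]
gripper_width: 8.6
finger_force: 58.7
```

Call:
servo_tool:
  steps: "0 0 0 -0.1 0.15 0 -1;0 0 0 -0.2 0.3 0 -1;0 0 0 -0.3 0.5 0 -1;0 0 0 -0.37 0.7 0 -1;0 0 0 -0.37 0.79 0 -1;0 0 0 -0.37 0.79 0 -1;0 0 0 -0.37 0.79 0 -1;0 0 0 -0.37 0.79 0 -1;0 0 0 -0.37 0.79 0 -1;0 0 0 -0.37 0.79 0 -1"

```text
clock: 10.2
eef_pos: [523.7, 179.1, 259.7]
tcp_rot: [-180.0, -0.0, 179.2]
wrist_force: [0.9, 0.3, -0.5]
gripper_width: 8.8
finger_force: 58.8
```

```bash
python3 - <<'E'
from h import *
a=save('wrist','w3'); s=robot.get_state(); print(s['clock'],s['eef_pos'],s['tcp_rot'])
cv2.imwrite('pics/w3b.png',cv2.resize(a,(800,600),interpolation=cv2.INTER_CUBIC))
E
```

```text
10.25 [523.63628812 179.24964369 259.74766574] [-1.79993151e+02 -3.32132425e-03  1.79194007e+02]
```

View pics/w3b.png

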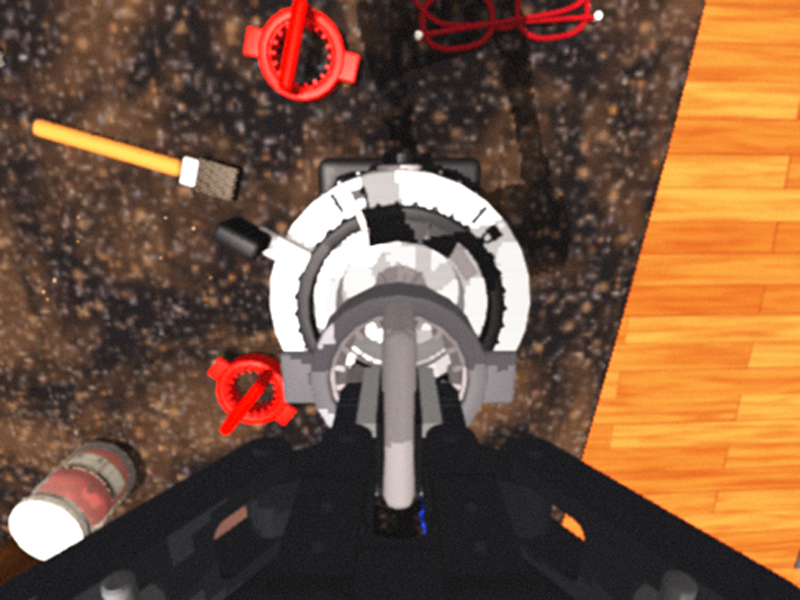

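The holder hangs over the throat, with its tab edges at (282,378) and (516,378). The head edges are at left 270, right 530 and top 170. The bail's ends are at (400,300) and (400,508).

```bash
python3 - <<'E'
from h import *
from scipy.optimize import least_squares
f=lambda u,v,z:px('w3',u*.64,v*.64,z)
H=np.array([f(270,290,160),f(530,290,160),f(400,169,160),f(307,203,160),f(493,203,160)])
r=least_squares(lambda p:np.hypot(*(H[:,:2]-p[:2]).T)-70.3,[523,180]);print('head',r.x,r.fun)
C,D=f(281,377,249),f(517,377,249); print('tabs',C,D,(C+D)/2,np.hypot(*(C-D)[:2]))
print('bail near',f(400,508,283))
E
```

```text
head [523.76427051 180.13284359] [-0.81223587 -0.793067   -0.63033266  0.55465636  0.52466711]
tabs [522.6 137.5 249. ] [523.7 221.6 249. ] [523.15 179.55 249.  ] 84.10719350923557
bail near [550.8 179.5 283. ]
```

Call:
servo_tool:
  steps: "0 0 0 0.004 0.006 -0.15 -1;0 0 0 0.004 0.006 -0.3 -1;0 0 0 0.004 0.006 -0.36 -1;0 0 0 0.004 0.006 -0.4 -1;0 0 0 0.004 0.006 -0.44 -1;0 0 0 0.004 0.006 -0.48 -1;0 0 0 0.004 0.006 -0.51 -1;0 0 0 0.004 0.006 -0.54 -1;0 0 0 0.004 0.006 -0.56 -1;0 0 0 0.004 0.006 -0.565 -1"

```text
clock: 11.25
eef_pos: [524.1, 180.4, 175.0]
tcp_rot: [-180.0, 0.0, 179.3]
wrist_force: [-0.5, -3.3, 2.5]
gripper_width: 9.1
finger_force: 59.6
```

Call:
servo_tool:
  steps: "0 0 0 0 0 0 0;0 0 0 0 0 0 0;0 0 0 0 0 0 0;0 0 0 0 0 0 0;0 0 0 0 0 0.15 0;0 0 0 0 0 0.35 0;0 0 0 0 0 0.55 0;0 0 0 0 0 0.7 0;0 0 0 0 0 0.7 0;0 0 0 0 0 0.7 0"

```text
clock: 12.25
eef_pos: [524.1, 181.0, 280.2]
tcp_rot: [180.0, 0.1, 179.3]
wrist_force: [-0.2, -0.4, 0.8]
gripper_width: 42.7
finger_force: 0.0
```

```bash
python3 - <<'E'
from h import *
a=save('wrist','w4'); s=robot.get_state(); print(s['clock'],s['eef_pos'],s['tcp_rot'])
cv2.imwrite('pics/w4b.png',cv2.resize(a,(800,600),interpolation=cv2.INTER_CUBIC))
c=np.array([523.9,180.4])
for th in [237.5,225,213,201,190,179.3]:
    t=np.radians(th); p=c+84*np.array([np.cos(t),np.sin(t)])-16*np.array([np.sin(t),-np.cos(t)]); print(th,p.round(1))
E
```

```text
12.3 [523.44149755 180.75052616 278.95134787] [-1.79982874e+02 -7.37224617e-02  1.79263740e+02]
237.5 [492.3 101. ]
225 [475.8 109.7]
213 [462.2 121.2]
201 [451.2 135.4]
190 [444.  150.1]
179.3 [439.7 165.4]
```

View pics/w4b.png

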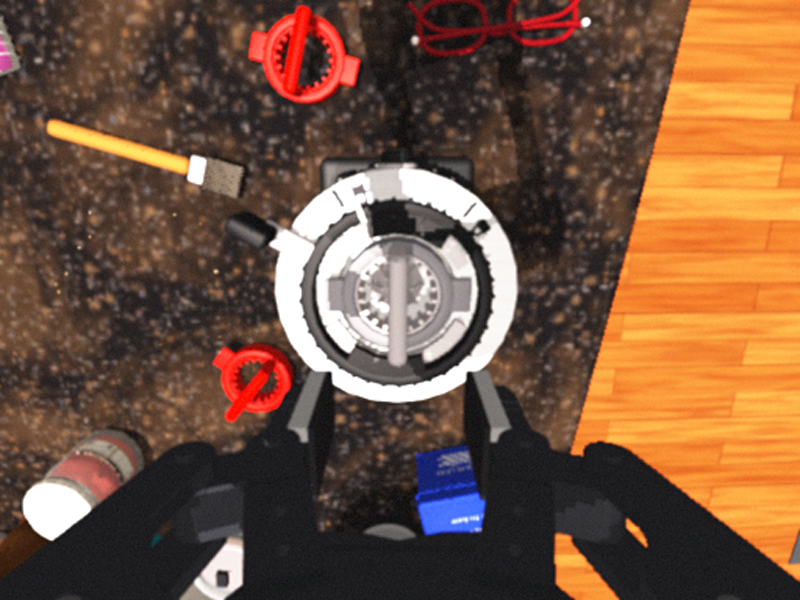

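The holder is seated, with both tabs in the pockets at (335,293) and (465,293), and the lever tab is at (250,228). Next I'll push the lever with the fingers shut.

Call:
servo_tool:
  steps: "0 0 -0.04 -0.05 -0.2 0 -1;0 0 -0.08 -0.1 -0.4 0 -1;0 0 -0.12 -0.13 -0.58 0 -1;0 0 -0.178 -0.13 -0.58 0 -1;0 0 -0.178 -0.13 -0.58 0 -1;0 0 -0.178 -0.13 -0.58 -0.15 -1;0 0 -0.178 -0.13 -0.58 -0.35 -1;0 0 -0.178 -0.13 -0.58 -0.55 -1;0 0 -0.178 -0.13 -0.58 -0.68 -1;0 0 -0.178 -0.13 -0.58 -0.68 -1"

```text
clock: 13.3
eef_pos: [500.2, 93.3, 172.3]
tcp_rot: [-179.6, -0.5, 147.2]
wrist_force: [-0.0, -0.3, -1.9]
gripper_width: 0.0
finger_force: 0.0
```

Call:
servo_tool:
  steps: "0 0 0 -0.08 0.047 0 -1;0 0 -0.035 -0.135 0.075 0 -1;0 0 -0.07 -0.19 0.105 0 -1;0 0 -0.1 -0.235 0.14 0 -1;0 0 -0.136 -0.28 0.18 0 -1;0 0 -0.17 -0.315 0.228 0 -1;0 0 -0.203 -0.35 0.276 0 -1;0 0 -0.235 -0.375 0.325 0 -1;0 0 -0.264 -0.4 0.373 0 -1;0 0 -0.3 -0.415 0.43 0 -1"

```text
clock: 14.3
eef_pos: [441.9, 158.6, 179.6]
tcp_rot: [179.9, 0.0, 93.0]
wrist_force: [-0.8, -1.7, 0.5]
gripper_width: 0.1
finger_force: 1.0
```

Call:
servo_tool:
  steps: "0 0 0 -0.006 0.02 0 -1;0 0 -0.01 -0.01 0.03 0 -1;0 0 -0.02 -0.013 0.04 0 -1;0 0 -0.02 -0.015 0.046 0 -1;0 0 -0.02 -0.015 0.052 0 -1;0 0 -0.02 -0.015 0.056 0 -1;0 0 -0.02 -0.015 0.06 0 -1;0 0 -0.02 -0.015 0.06 0 -1;0 0 -0.02 -0.015 0.06 0 -1;0 0 -0.02 -0.015 0.06 0 -1"

```text
clock: 15.3
eef_pos: [440.7, 164.6, 179.4]
tcp_rot: [179.9, 0.3, 89.8]
wrist_force: [0.3, -11.5, 4.7]
gripper_width: 0.4
finger_force: 5.9
```

The lever is on its stop at 11.5 N. Backing off.

Call:
servo_tool:
  steps: "0 0 0 0 -0.1 0 -1;0 0 0 0 -0.3 0 -1;0 0 -0.04 0 -0.6 0 -1;0 0 -0.096 0 -0.9 0 0;0 0 -0.096 0 -1 0 0;0 0 -0.096 0 -1 0 0;0 0 -0.096 0 -1 0 0;0 0 -0.096 0 -1 0 0;0 0 -0.096 0 -1 0 0;0 0 -0.096 0 -1 0 0"

```text
clock: 16.3
eef_pos: [440.0, 18.2, 178.0]
tcp_rot: [-180.0, -0.0, 72.5]
wrist_force: [0.4, -0.1, -0.5]
gripper_width: 42.8
finger_force: 0.0
```

```bash
python3 - <<'E'
from h import *
f=lambda u,v,z:px('w4',u*.64,v*.64,z)
A,B=f(48,127,6),f(243,180,6); d=B-A; L=np.hypot(*d[:2]); print(A,B,L,np.degrees(np.arctan2(d[1],d[0])),A+d*70/L)
a=save('wrist','w5'); s=robot.get_state(); print(s['clock'],s['eef_pos'],s['tcp_rot'],proj('w5',[[438,-47,12],[479,81,12]]))
cv2.imwrite('pics/w5b.png',cv2.resize(a,(800,600),interpolation=cv2.INTER_CUBIC))
E
```

```text
[ 417.6 -115.4    6. ] [466.   48.8   6. ] 171.18469557761287 73.5764607238479 [437.39148889 -48.25614721   6.        ]
16.35 [439.98275906  18.12154779 177.99618536] [-1.79992154e+02 -4.82288004e-03  7.24463425e+01] [[271.2 230.8]
 [273.9 104.2]]
```

View pics/w5b.png

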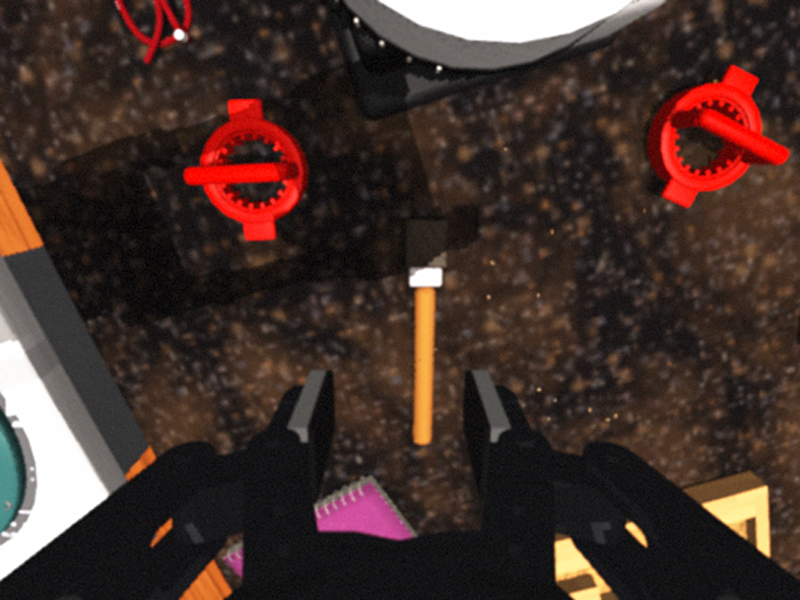

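The brush lies nearly in line with the tool, from its handle end at (422,444) to its bristle tip at (428,218), matching my estimate. Grasping it now.

Call:
servo_tool:
  steps: "0 0 0.003 -0.013 -0.2 -0.2 0;0 0 0.003 -0.013 -0.437 -0.4 0;0 0 0.003 -0.013 -0.437 -0.6 0;0 0 0.003 -0.013 -0.437 -0.8 0;0 0 0.003 -0.013 -0.437 -1 0;0 0 0.003 -0.013 -0.437 -1 0;0 0 0.003 -0.013 -0.437 -1 0;0 0 0.003 -0.013 -0.437 -1 0;0 0 0.003 -0.013 -0.437 -1 0;0 0 0.003 -0.013 -0.437 -1 0"

```text
clock: 17.35
eef_pos: [439.4, -48.3, 29.6]
tcp_rot: [179.8, -0.0, 72.9]
wrist_force: [-0.7, -0.4, -0.1]
gripper_width: 42.5
finger_force: 0.0
```

Call:
servo_tool:
  steps: "0 0 0 0 0 -0.07 0;0 0 0 0 0 -0.12 0;0 0 0 0 0 -0.155 0;0 0 0 0 0 -0.155 0;0 0 0 0 0 -0.155 -1;0 0 0 0 0 -0.155 -1;0 0 0 0 0 -0.155 -1;0 0 0 0 0 -0.155 -1;0 0 0 0 0 -0.155 -1;0 0 0 0 0 -0.155 -1"
  force: 40

```text
clock: 18.35
eef_pos: [438.3, -48.2, 5.0]
tcp_rot: [180.0, -0.0, 72.9]
wrist_force: [-0.3, -0.6, -0.5]
gripper_width: 12.0
finger_force: 40.5
```

Call:
servo_tool:
  steps: "0 0 0 0 0 0.2 -1;0 0 0 0 0 0.45 -1;0 0 -0.04 0.1 -0.2 0.67 -1;0 0 -0.08 0.2 -0.4 0.67 -1;0 0 -0.12 0.3 -0.6 0.67 -1;0 0 -0.16 0.37 -0.75 0.67 -1;0 0 -0.2 0.37 -0.75 0.67 -1;0 0 -0.24 0.37 -0.75 0.67 -1;0 0 -0.28 0.37 -0.75 0.67 -1;0 0 -0.32 0.37 -0.75 0.67 -1"

```text
clock: 19.35
eef_pos: [493.2, -160.8, 104.9]
tcp_rot: [-180.0, 0.0, 15.0]
wrist_force: [-0.1, -0.0, -0.4]
gripper_width: 12.1
finger_force: 40.4
```

Call:
servo_tool:
  steps: "0 0 -0.04 0.1 -0.2 0 -1;0 0 -0.08 0.2 -0.4 0 -1;0 0 -0.095 0.3 -0.6 0 -1;0 0 -0.095 0.355 -0.75 0 -1;0 0 -0.095 0.355 -0.755 0 -1;0 0 -0.095 0.355 -0.755 0 -1;0 0 -0.095 0.355 -0.755 0 -1;0 0 -0.095 0.355 -0.755 0 -1;0 0 -0.095 0.355 -0.755 0 -1;0 0 -0.095 0.355 -0.755 0 -1"

```text
clock: 20.35
eef_pos: [546.7, -273.3, 105.4]
tcp_rot: [-180.0, -0.0, -1.8]
wrist_force: [0.2, -0.5, -0.3]
gripper_width: 12.6
finger_force: 40.4
```

```bash
python3 - <<'E'
from h import *
a=save('wrist','w6'); t=save('top','top1'); s=robot.get_state(); print(s['clock'],s['eef_pos'],s['tcp_rot'],s['gripper_width'])
b=cv2.resize(a,(800,600),interpolation=cv2.INTER_CUBIC)
g=cv2.resize(t[170:240,145:215],(200,200),interpolation=cv2.INTER_CUBIC); b[400:,:200]=g
cv2.imwrite('pics/w6b.png',b)
E
```

```text
20.45 [ 546.79147517 -273.59416993  105.4276723 ] [ 1.79995723e+02 -9.44534471e-03 -1.79259909e+00] 13.037205358551253
```

View pics/w6b.png

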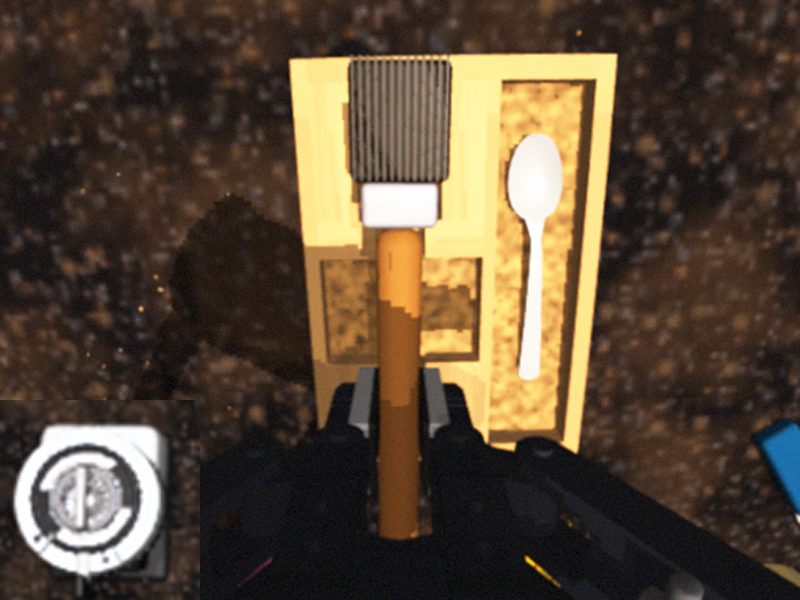

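The brush is held over the tray, and the top-view inset shows the lever straight to the front. The tray's far rim corners are at (290,60) and (617,54). The recess's right edge is at 481 and the tray's right edge at (580,448).

```bash
python3 - <<'E'
from h import *
f=lambda u,v,z:px('w6',u*.64,v*.64,z)
A,B,C,L=f(290,60,20),f(617,54,20),f(580,448,20),f(311,300,20)
print(A,B,C,L,np.hypot(*(A-B)[:2]))
e=A-B; yaw=np.degrees(np.arctan2(e[1],e[0]))-90; print('yaw',yaw,'side',np.degrees(np.arctan2(*(B-C)[1::-1])))
for y in (-1,-2):
  t=np.radians(y);R=np.array([[np.cos(t),-np.sin(t)],[np.sin(t),np.cos(t)]]); print('slot',(A+B)[:2]/2+R@[-118,25])
print('recess',f(483,258,20),f(481,357,20),f(322,258,20))
h=80+12
print('brush tip',f(400,55,105+8),f(400,181,105+8),'mid handle',f(400,240,113))
print(px('w1',150+0,152,6))
E
```

```text
[ 664.4 -229.2   20. ] [ 663.3 -373.3   20. ] [ 462.8 -372.8   20. ] [ 554.1 -229.6   20. ] 144.10419841212124
yaw -0.4373638675207303 side -0.14288194698732806
slot [ 546.30428213 -274.19442366]
slot [ 546.79436983 -272.14708871]
recess [ 573.  -315.4   20. ] [ 520.4 -315.5   20. ] [ 575.4 -236.8   20. ]
brush tip [ 647.2 -276.6  113. ] [ 615.3 -275.7  113. ] mid handle [ 598.9 -275.2  113. ]
[461.5  38.2   6. ]
```

Call:
servo_tool:
  steps: "0 0 0.007 -0.005 -0.012 -0.15 -1;0 0 0.007 -0.005 -0.012 -0.3 -1;0 0 0.007 -0.005 -0.012 -0.42 -1;0 0 0.007 -0.005 -0.012 -0.5 -1;0 0 0.007 -0.005 -0.012 -0.54 -1;0 0 0.007 -0.005 -0.012 -0.57 -1;0 0 0.007 -0.005 -0.012 -0.59 -1;0 0 0.007 -0.005 -0.012 -0.61 -1;0 0 0.007 -0.005 -0.012 -0.625 -1;0 0 0.007 -0.005 -0.012 -0.625 -1"

```text
clock: 21.45
eef_pos: [546.1, -275.8, 11.6]
tcp_rot: [180.0, -0.0, -0.6]
wrist_force: [0.7, 0.1, -0.8]
gripper_width: 12.8
finger_force: 40.4
```

Call:
servo_tool:
  steps: "0 0 0 0 0 0 -0.3;0 0 0 0 0 0 -0.3;0 0 0 0 0 0 -0.3;0 0 0 0 0 0 -0.3;0 0 0 0 0 0 -0.3;0 0 0 0 0 0.1 -0.3;0 0 0 0 0 0.3 -0.3;0 0 0 0 0 0.55 -0.3;0 0 0 0 0 0.8 -0.3;0 0 0 0 0 1 -0.3"

```text
clock: 22.45
eef_pos: [546.8, -276.2, 165.4]
tcp_rot: [179.9, -0.2, -0.6]
wrist_force: [1.3, 0.2, 0.3]
gripper_width: 29.5
finger_force: 0.0
```

```bash
python3 - <<'E'
from h import *
a=save('wrist','w7'); b=save('top','top2'); s=robot.get_state(); print(s['clock'],s['eef_pos'],s['gripper_width'])
# brush edges without viewing: orange/dark segmentation in wrist image, at expected rows
p=proj('w7',[[546.4-60,-275.6,14],[546.4+40,-275.6,18],[546.4+61,-275.6,18],[546.4+84,-275.6,18],[646.4,-275.6,18]]); print(p)
for (u,v) in p[1:4]:
    v=int(v); r=a[v,int(u)-25:int(u)+26].astype(int); print(v,int(u)-25,[tuple(x) for x in r[::3]])
E
```

```text
22.55 [ 549.78170214 -277.81863934  169.30071656] 30.366177536758208
[[254.8 234.6]
 [253.8 139.6]
 [253.6 116.9]
 [253.3  91. ]
 [253.1  72.4]]
139 228 [(np.int64(173), np.int64(246), np.int64(254)), (np.int64(167), np.int64(246), np.int64(254)), (np.int64(174), np.int64(246), np.int64(254)), (np.int64(167), np.int64(246), np.int64(254)), (np.int64(137), np.int64(230), np.int64(249)), (np.int64(116), np.int64(215), np.int64(253)), (np.int64(105), np.int64(200), np.int64(250)), (np.int64(53), np.int64(123), np.int64(203)), (np.int64(66), np.int64(162), np.int64(243)), (np.int64(73), np.int64(177), np.int64(248)), (np.int64(64), np.int64(162), np.int64(242)), (np.int64(60), np.int64(142), np.int64(221)), (np.int64(59), np.int64(109), np.int64(164)), (np.int64(151), np.int64(240), np.int64(254)), (np.int64(165), np.int64(246), np.int64(254)), (np.int64(166), np.int64(246), np.int64(254)), (np.int64(169), np.int64(247), np.int64(254))]
116 228 [(np.int64(166), np.int64(247), np.int64(254)), (np.int64(144), np.int64(232), np.int64(250)), (np.int64(110), np.int64(207), np.int64(251)), (np
[... 745 characters left out ...]
64(247)), (np.int64(127), np.int64(229), np.int64(254)), (np.int64(100), np.int64(191), np.int64(248)), (np.int64(66), np.int64(82), np.int64(102)), (np.int64(90), np.int64(107), np.int64(122)), (np.int64(92), np.int64(105), np.int64(121)), (np.int64(90), np.int64(106), np.int64(123)), (np.int64(93), np.int64(111), np.int64(126)), (np.int64(102), np.int64(120), np.int64(138)), (np.int64(92), np.int64(109), np.int64(126)), (np.int64(85), np.int64(99), np.int64(119)), (np.int64(77), np.int64(88), np.int64(104)), (np.int64(98), np.int64(111), np.int64(130)), (np.int64(96), np.int64(181), np.int64(245)), (np.int64(73), np.int64(142), np.int64(212)), (np.int64(138), np.int64(232), np.int64(254))]
```

The pixel rows show the handle, ferrule and bristles lying inside the slot and bay, with a gap on both sides. Handing in.

```bash
python3 -c "
from station import robot
print(robot.job_done())"
```

```text
the job is handed in; nothing more can be done
None
```

I handed the job in at about 22.6 s: the burr holder is home in the throat, the collar is turned clockwise to its stop, and the brush lies in its tray compartment with the bristles in the bay; the hand-in returned no verdict.

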